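# Drop the staple clamp over the cup rail

### The arm

A 6-joint arm with a two-finger parallel gripper is mounted at the origin on the work surface. World frame = base frame: x ahead of the robot, y to its left, z up, the work surface at z = 0. Lengths are in m, angles in rad, forces in N, time in s.
With the tool pointing down it reaches from about 0.25 to 0.775 m from the base axis. Payload 4 kg.
Tool frame: the origin (TCP) lies midway between the tips of the shut fingers; the grasp point (between the pads) lies 19 mm behind it (robot.tcp_to_grasp is the distance from the TCP to the grasp point, in m); z points along the fingers, y is the line along which they close (so a half turn about z gives the same grasp; the last joint's range is limited). The gripper opens to 94 mm and grips with 3 to 60 N. Pads are 16 mm wide; open, the fingers measure 119 mm over their backs; the gripper's body (75 mm by 177 mm) begins 78 mm behind the grasp point.
Start: joints at [-1.29, 0.087, 1.371, -0, 1.684, -0.103], TCP at [0.206, -0.51, 0.206] pointing down, gripper open.
Joint ranges: [-3.1, 3.1], [-0.76, 2.03], [0.27, 2.55], [-1.08, 4.22], [0.17, 2.65], [-2.57, 2.57]. Speed limits (rad/s): [2.79, 2.79, 3.14, 3.14, 3.14, 3.14].

### API

Orientations are given as [roll, pitch, yaw] about the fixed x, y, z axes, in that order (R = Rz(yaw) Ry(pitch) Rx(roll)).
In Python, from bench import robot, viewer gives the robot as it stands. The module is installed in compiled form; this text tells all that it offers.
- The arm moves only by the shell command python3 -m handwheel 'ROWS' [OPENING]. ROWS is JSON, a list of rows, each a list of 6 numbers: the shift along the tool's x, y, z in units of 0.2 m (1.0 is 0.2 m), then the turn, a rotation vector about the tool's x, y, z in units of 30 degrees (1.0 is 30 degrees). In form: [[x, y, z, wx, wy, wz], ...]. A call has 1 to 10 rows; each row is the pose to reach, as a shift and turn from the pose commanded when the call began, along the tool's axes at that moment; what a row does not reach only later rows make up. A row lasts 1/12 s, in which the tool goes at most 41.7 mm and 7.16 degrees, less where a joint would pass 70% of its speed; a pose out of reach is approached as far as the arm can. A call with a number of a shift or a turn outside -1 to 1 is refused whole. A call with a gripper value outside its range is refused whole. OPENING is the gripper's target within -1 to 1 (shut at 1, half-way at 0, fully open at -1), set as the call begins (- or left out, the last holds). The fingers move at their own pace and stop on an object; the grip force is fixed at half the most. Time passes only in rows, so rows that repeat a pose let the fingers close. It gives the time, the measured TCP pose, the force, the opening and the grip force at its end, in the units of the state.
- robot.get_obs(): the state, without advancing time (a new reading comes with each control period).
- viewer.snapshot(name): name is "scene" or "top" or "wrist"; returns the picture (384x512x3 uint8, red, green, blue); there is no depth.
- viewer.calibration(name): a dict with "fx", "fy", "cx", "cy" (pixels), "R" (3x3) and "t" (3): a world point X has camera coordinates R X + t. Camera axes: x right, y down, z forward; pixel columns grow to the right and rows downward; lengths in m; the calibration is good to about 2 mm. A picture is of the moment at which its call begins: read the wrist's pose just before it. calibration takes no time and is no camera call; for the wrist camera it gives the pose at the moment of the call.
- robot.close_job(): hands the job in; it is judged then, once.
The state is a dict: "time": time; "joint_positions": joint angles; "qvel": joint speeds; "joint_torque": joint torques, N m; "tool_pos": TCP position; "ee_rot": TCP orientation; "wrist_force": force on the tool from outside, world axes, zero at the start; "wrist_torque": the same for the moment, N m; "width": finger opening in m; "finger_force": force on a finger pad.
Only numpy, scipy, OpenCV 4.12 (cv2) and the standard library are available. Lean on these libraries where they do the work, as an engineer would, in place of code of your own. Each camera call takes 0.05 s, during which the arm holds its last target. There are 200 camera calls.

### The job

Lock the tea shelf's cup rail into its bracket: take the U-shaped steel staple whose legs are far enough apart for the bracket's two slots and lower it over the rail, one leg down through each slot. Keep hold of it until both feet stand on the shelf board, then let go and leave it upright. Leave the other, narrower staple where it stands.

Things in the scene. Friction and masses are not known exactly. Their poses are not given: they have to be found in the camera images.
- rail: Fixed steel tube, 25 mm thick, 260 long, level along y, top 57 mm above the shelf, on end stands. Under its middle an aluminium bracket plate 112 (x) by 76 mm (y), top at 32 mm, underside 20, with two through slots beside the tube, centred at x = +33 and -33 mm, y = 0, each 26 (x) by 56 mm (y), shelf beneath. Origin: bracket middle, at shelf height; z up.
- staple_wide: Loose upside-down U of 6 mm steel strap, 0.32 kg, standing on its legs: 72 mm wide over them (x), 36 broad (y). Legs at x = +33 and -33 mm, 6 by 36 mm, 60 long under the crown; crown 60 to 66 mm up. On it a finger tab 32 (x) by 10 mm thick (y), from 66 to 106 mm: pinch it along y. Origin: between the feet, at their underside; z up.
- staple_narrow: The staple that does not fit: same make, height and tab as the wide one, but only 46 mm wide over its legs (at x = +20 and -20 mm). Loose, stands on the shelf on the other side of the robot; which of the two is left or right varies. Leave it alone. Origin and axes as for the wide one.
Not all that is in view belongs to the job. What is shaped like the staple_wide but purple is not meant.

How it is judged:
By the outcome, as a careful person would: the job done as asked, in the order asked, and still so for the second after the job is handed in, with the robot touching nothing.
It also fails if it takes over 40 s, if anything falls off the work surface, if the arm or the gripper's body presses on something with over 40 N, if the wrist force passes 120 N, or if a joint passes its speed limit or range.

## Working session

There is one attempt and no reset: what is moved stays moved. The work goes in short steps, Python scripts to look and compute and a shell command to move; the robot and the scene stay as the last step left them, time stands still between calls to the robot, and variables do not carry over. Pictures are saved under pics/ and viewed, at most 10 in all, crops included, and the job is handed in when it is done.

```bash
mkdir -p pics; python3 - <<'E'
from bench import robot, viewer
import cv2,numpy as np
for n in ("scene","top"):
    im=viewer.snapshot(n); cv2.imwrite(f"pics/{n}0.png",im[:,:,::-1])
    c=viewer.calibration(n); print(n,c["fx"],c["cx"],c["cy"],np.round(c["R"],3).tolist(),np.round(c["t"],3))
o=robot.get_obs(); print(o["time"],o["tool_pos"],o["ee_rot"],o["width"])
E
```

```text
scene 451.70029574123663 257.80032850812125 194.43281625471883 [[-0.285, 0.959, -0.001], [0.834, 0.248, -0.493], [-0.472, -0.141, -0.87]] [ 0.137 -0.437  1.479]
top 376.9980060292515 257.74842594129336 189.4622059904359 [[0.0, -1.0, 0.027], [-0.982, -0.005, -0.19], [0.19, -0.027, -0.981]] [0.026 0.512 1.002]
0.1 [ 0.20578918 -0.5095284   0.20441083] [-3.13961047e+00 -1.75742399e-04  3.83785182e-01] 0.09372010417136266
```

View pics/scene0.png

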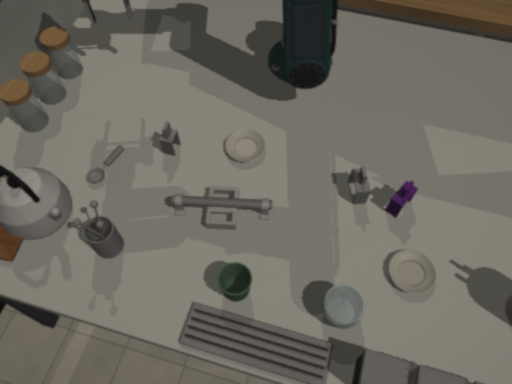

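View pics/top0.png

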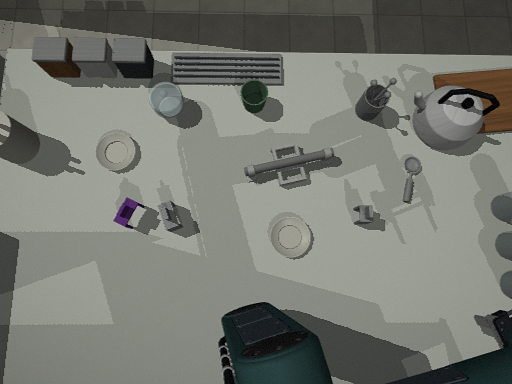

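The top view shows the rail at about (290,163), candidate staples at about (170,215) and (363,214), and a purple decoy at (128,212). I'll enlarge these.

```bash
python3 - <<'E'
import cv2,numpy as np
t=cv2.imread("pics/top0.png"); s=cv2.imread("pics/scene0.png")
def c(im,x,y,w,h,k): return cv2.resize(im[y:y+h,x:x+w],(w*k,h*k),interpolation=cv2.INTER_CUBIC)
a=c(t,235,130,114,75,7)[:, :798]
cv2.imwrite("pics/rail.png",c(t,238,132,110,65,7))
b=np.vstack([np.hstack([c(t,145,190,50,50,8),c(t,340,190,50,50,8)]),np.hstack([c(s,335,155,50,25,8)[:200],c(s,145,110,50,25,8)[:200]])])
b=np.vstack([np.hstack([c(t,145,195,50,37,8),c(t,340,195,50,37,8)]),np.hstack([c(s,335,165,50,37,8),c(s,145,120,50,37,8)])])
cv2.imwrite("pics/staples.png",b)
E
```

```text
(no output)
```

View pics/staples.png

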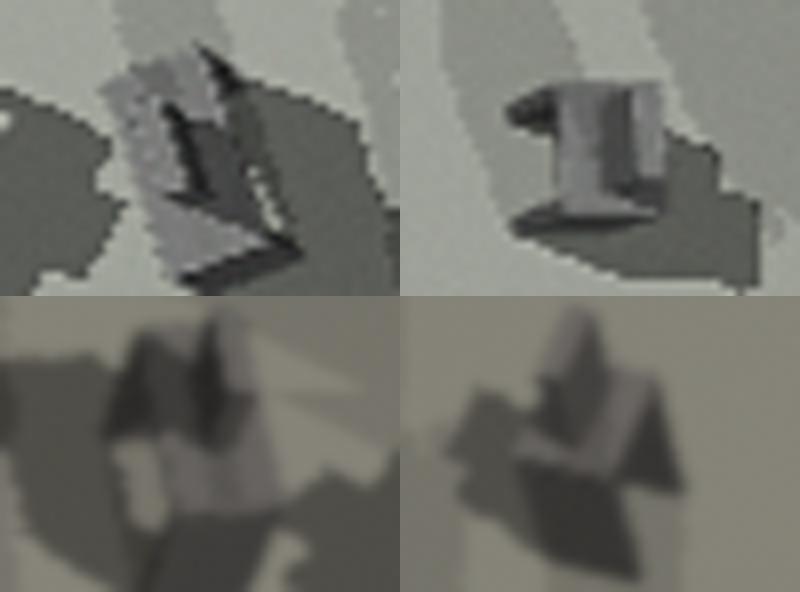

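View pics/rail.png

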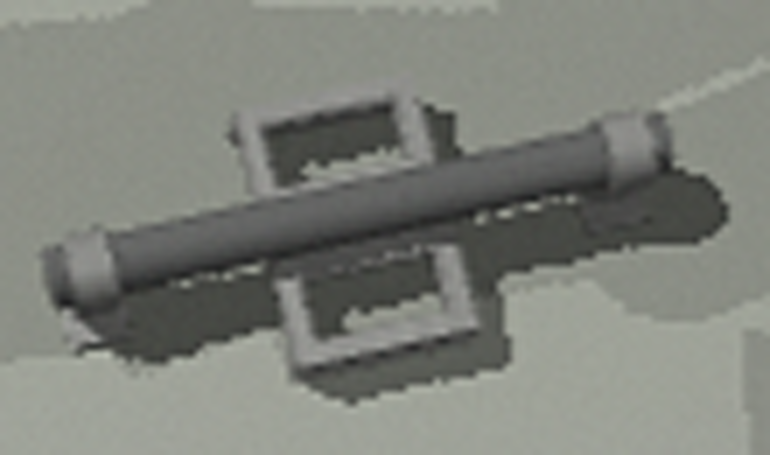

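```bash
cat > h.py <<'E'
from bench import robot, viewer
import cv2,numpy as np
from scipy.spatial.transform import Rotation as Ro
def w(c,uv,z):
    d=c["R"].T@np.array([(uv[0]-c["cx"])/c["fx"],(uv[1]-c["cy"])/c["fy"],1]); o=-c["R"].T@c["t"]
    return o+d*(z-o[2])/d[2]
def P(c,X):
    q=c["R"]@X+c["t"]; return np.array([c["fx"]*q[0]/q[2]+c["cx"],c["fy"]*q[1]/q[2]+c["cy"]])
def move(goal,yaw):  # units from current measured pose to tcp goal, tool down
    o=robot.get_obs(); R=Ro.from_euler("xyz",o["ee_rot"]); 
    G=Ro.from_euler("xyz",[np.pi,0,yaw])
    print("pos",np.round(o["tool_pos"],4),"rot",np.round(np.degrees(o["ee_rot"]),2),"shift",np.round(R.inv().apply(np.array(goal)-o["tool_pos"])/.2,3),"turn",np.round(np.degrees((R.inv()*G).as_rotvec())/30,3))
E
python3 - <<'E'
from h import *
c=viewer.calibration("top"); s=viewer.calibration("scene")
A,B,D,C=[w(c,(145+x/8,195+y/8),.066) for x,y in((102,90),(195,48),(272,238),(178,280))]
print("crown",[np.round(p,3) for p in(A,B,D,C)],np.linalg.norm(A-B),np.linalg.norm(A-C),np.linalg.norm(B-D))
m=(A+B+C+D)/4; d=A+B-C-D; print("staple",m,np.degrees(np.arctan2(d[1],d[0])),P(s,m))
b=[w(c,(238+x/7,132+y/7),.032) for x,y in((240,115),(408,97),(475,325),(297,370))]
print("bracket",[np.round(p,3) for p in b],[round(np.linalg.norm(b[i]-b[i-1]),3) for i in range(4)],sum(b)/4)
l,r=[w(c,(238+x/7,132+y/7),.045) for x,y in((55,277),(660,140))]
d=l-r;print("tube",l,r,np.linalg.norm(d),(l+r)/2,np.degrees(np.arctan2(-d[0],d[1])),P(s,l),P(s,r))
move([*m[:2],.2],0)
E
```

```text
crown [array([0.461, 0.298, 0.066]), array([0.476, 0.267, 0.066]), array([0.411, 0.239, 0.066]), array([0.397, 0.269, 0.066])] 0.0338045788139793 0.06990978986926277 0.07029623148883558
staple [0.4363729  0.26811857 0.066     ] 23.926527082687567 [361.02377283 179.24339698]
bracket [array([ 0.637, -0.015,  0.032]), array([ 0.645, -0.085,  0.032]), array([ 0.548, -0.111,  0.032]), array([ 0.529, -0.038,  0.032])] [np.float64(0.11), np.float64(0.07), np.float64(0.1), np.float64(0.076)] [ 0.58975466 -0.06237553  0.032     ]
tube [0.56407532 0.06064982 0.045     ] [ 0.62346065 -0.18688466  0.045     ] 0.2545583173635572 [ 0.59376799 -0.06311742  0.045     ] 13.490711377518188 [270.96020234 204.46358123] [172.92755877 199.87145356]
pos [ 0.2058 -0.5095  0.2044] rot [-1.7989e+02 -1.0000e-02  2.1990e+01] shift [ 2.525 -3.174  0.029] turn [-0.004  0.     0.733]
```

The wide staple is the left one: its crown measures 70 x 34 mm in the enlarged crop, and it sits at about (0.436, 0.268) with yaw about 24°. The bracket is near (0.592, -0.063) with yaw about 13.5°. Next I go above the staple.

```bash
for i in 1; do
python3 -m handwheel '[[0.63,-0.79,0,0,0,0],[0.63,-0.79,0,0,0,0],[0.63,-0.79,0,0,0,0],[0.63,-0.79,0,0,0,0],[0.63,-0.79,0,0,0,0],[0.63,-0.79,0,0,0,0]]' -1
python3 -m handwheel '[[0.63,-0.79,0,0,0,0],[0.63,-0.79,0,0,0,0],[0.63,-0.79,0,0,0,0],[0.63,-0.79,0,0,0,0],[0.63,-0.79,0,0,0,0],[0.63,-0.79,0,0,0,0]]'
done
python3 - <<'E'
from h import *
move([.436,.268,.2],np.radians(24))
E
```

```text
time: 0.6
tool_pos: [0.2648, -0.3114, 0.2056]
ee_rot: [-3.14, -0.002, 0.389]
wrist_force: [0.4, -1.0, -0.4]
width: 0.094
finger_force: 0.0
time: 1.1
tool_pos: [0.3224, -0.1177, 0.2055]
ee_rot: [-3.14, -0.002, 0.393]
wrist_force: [-0.5, 0.7, -0.2]
width: 0.0942
finger_force: 0.0
pos [ 0.3224 -0.1177  0.2055] rot [-1.7991e+02 -1.3000e-01  2.2540e+01] shift [ 1.264 -1.563  0.033] turn [-0.003 -0.004 -0.049]
```

```bash

python3 -m handwheel '[[0.63,-0.79,0,0,0,0],[0.63,-0.79,0,0,0,0],[0.63,-0.79,0,0,0,0],[0.63,-0.79,0,0,0,0],[0.63,-0.79,0,0,0,0],[0.63,-0.79,0,0,0,0]]' >/dev/null
python3 -m handwheel '[[0.63,-0.78,0,0,0,-0.05],[0.63,-0.78,0,0,0,-0.05],[0.63,-0.78,0,0,0,-0.05],[0.63,-0.78,0,0,0,-0.05],[0.63,-0.78,0,0,0,-0.05],[0.63,-0.78,0,0,0,-0.05],[0.63,-0.78,0,0,0,-0.05],[0.63,-0.78,0,0,0,-0.05]]'
python3 - <<'E'
from h import *
move([.436,.268,.2],np.radians(24))
c=viewer.calibration("wrist"); im=viewer.snapshot("wrist")
cv2.imwrite("pics/w1.png",im[:,:,::-1]); np.savez("w1.npz",**c)
S=np.array([.436,.268,0]); R=Ro.from_euler("z",24,degrees=True).as_matrix()
for n,p in dict(t1=(.016,.005,.106),t2=(-.016,.005,.106),t3=(-.016,-.005,.106),t4=(.016,-.005,.106),c1=(.036,.018,.066),c2=(-.036,.018,.066),c3=(-.036,-.018,.066),c4=(.036,-.018,.066)).items(): print(n,P(c,S+R@p).round(1))
E
```

```text
time: 2.27
tool_pos: [0.4378, 0.2612, 0.2048]
ee_rot: [3.14, 0.002, 0.409]
wrist_force: [-0.1, -0.3, -0.5]
width: 0.0938
finger_force: 0.0
pos [0.4378 0.2612 0.2048] rot [1.7993e+02 1.0000e-01 2.3420e+01] shift [ 0.005 -0.035  0.024] turn [ 0.002  0.003 -0.019]
t1 [235.7 175.5]
t2 [236.5 211.9]
t3 [248.  211.8]
t4 [247.6 175.4]
c1 [223.1 146.6]
c2 [225.3 219.2]
c3 [261.5 218.8]
c4 [261.3 146.2]
```

View pics/w1.png

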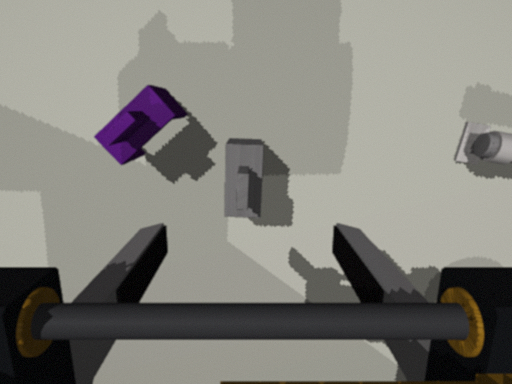

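The wrist view shows the staple at about x 225–263, y 139–217, within about 2 px of the prediction. I'll make an enlarged crop for a fine fix.

```bash
python3 - <<'E'
import cv2
im=cv2.imread("pics/w1.png")[130:226,190:290]; cv2.imwrite("pics/w1c.png",cv2.resize(im,None,fx=6,fy=6,interpolation=cv2.INTER_CUBIC))
E
```

```text
(no output)
```

View pics/w1c.png

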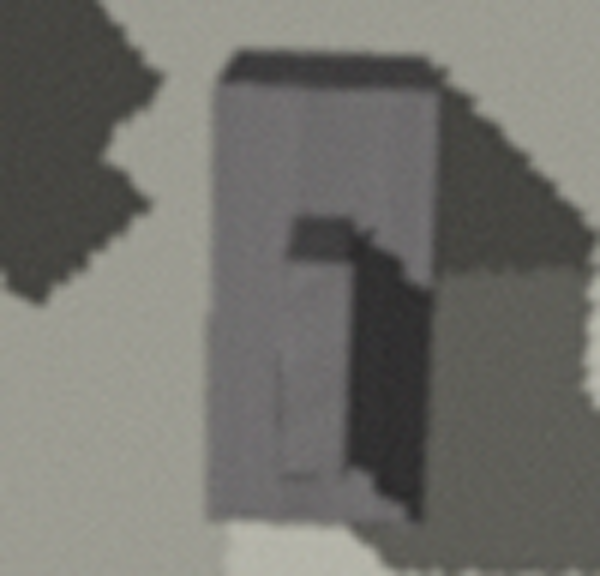

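```bash
python3 - <<'E'
from h import *
c=dict(np.load("w1.npz"))
for z,q in((.066,[(217,83),(440,90),(420,522),(207,520)]),(.106,[(287,258),(352,262),(345,470),(280,475)])):
    a,d,e,b=[w(c,(190+x/6-.4,130+y/6-.4),z) for x,y in q]
    v=a+d-b-e; print(z,(a+b+d+e)/4,np.degrees(np.arctan2(v[1],v[0])),np.linalg.norm(a-b),np.linalg.norm(d-e),np.linalg.norm(a-d))
    m=(a+b+d+e)/4
move([m[0],m[1],.074],np.arctan2(v[1],v[0]))
E
```

```text
0.066 [0.43834438 0.26873185 0.066     ] 21.18454996403238 0.07192483331959157 0.07117600415472308 0.03495601116631912
0.106 [0.43854692 0.26879264 0.106     ] 21.25169020044408 0.03173094963864096 0.03040378113668943 0.009114679288477388
pos [0.4377 0.261  0.2052] rot [1.7994e+02 5.0000e-02 2.3380e+01] shift [ 0.02  -0.035  0.656] turn [0.002 0.002 0.071]
```

```bash

python3 -m handwheel '[[0.02,-0.035,0.05,0,0,0.07],[0.02,-0.035,0.15,0,0,0.07],[0.02,-0.035,0.25,0,0,0.07],[0.02,-0.035,0.35,0,0,0.07],[0.02,-0.035,0.45,0,0,0.07],[0.02,-0.035,0.53,0,0,0.07],[0.02,-0.035,0.6,0,0,0.07],[0.02,-0.035,0.65,0,0,0.07],[0.02,-0.035,0.65,0,0,0.07],[0.02,-0.035,0.65,0,0,0.07]]' 0
python3 - <<'E'
from h import *
move([.4385,.2688,.074],np.radians(21.2))
E
```

```text
time: 3.15
tool_pos: [0.4383, 0.2698, 0.0756]
ee_rot: [3.141, 0.0, 0.372]
wrist_force: [-0.3, 0.5, -0.7]
width: 0.0469
finger_force: 0.0
pos [0.4383 0.2698 0.0756] rot [1.7998e+02 1.0000e-02 2.1300e+01] shift [-0.001  0.005  0.008] turn [0.001 0.    0.003]
```

```bash

python3 -m handwheel '[[0,0,0,0,0,0],[0,0,0,0,0,0],[0,0,0,0,0,0],[0,0,0,0,0,0],[0,0,0,0,0,0],[0,0,0,0,0,0],[0,0,0,0,0,0],[0,0,0,0,0,0]]' 1
python3 -m handwheel '[[0,0,-0.05,0,0,0],[0,0,-0.15,0,0,0],[0,0,-0.25,0,0,0],[0,0,-0.35,0,0,0],[0,0,-0.45,0,0,0],[0,0,-0.55,0,0,0],[0,0,-0.6,0,0,0],[0,0,-0.6,0,0,0]]'
python3 - <<'E'
from h import *
move([.592,-.063,.196],np.radians(13.5))
E
```

```text
time: 3.82
tool_pos: [0.4383, 0.2708, 0.0755]
ee_rot: [3.141, -0.0, 0.373]
wrist_force: [0.2, -0.0, 0.8]
width: 0.0096
finger_force: 30.0
time: 4.48
tool_pos: [0.4394, 0.2716, 0.1983]
ee_rot: [-3.141, -0.005, 0.373]
wrist_force: [0.6, -0.9, -2.4]
width: 0.0099
finger_force: 30.0
pos [0.4394 0.2716 0.1983] rot [-179.97   -0.29   21.4 ] shift [0.1   1.836 0.011] turn [-0.001 -0.01   0.263]
```

```bash

python3 -m handwheel '[[-0.02,0.1,0,0,0,0.02],[-0.05,0.25,0,0,0,0.05],[-0.08,0.4,0,0,0,0.08],[-0.11,0.55,0,0,0,0.1],[-0.13,0.7,0,0,0,0.12],[-0.15,0.85,0,0,0,0.13],[-0.15,0.92,0,0,0,0.13],[-0.15,0.92,0,0,0,0.13]]' >/dev/null
python3 -m handwheel '[[-0.02,0.1,0,0,0,0.02],[-0.05,0.25,0,0,0,0.05],[-0.08,0.4,0,0,0,0.08],[-0.11,0.55,0,0,0,0.1],[-0.13,0.7,0,0,0,0.12],[-0.15,0.85,0,0,0,0.13],[-0.15,0.92,0,0,0,0.13],[-0.15,0.92,0,0,0,0.13],[-0.15,0.92,0,0,0,0.13],[-0.15,0.92,0,0,0,0.13]]'
python3 - <<'E'
from h import *
move([.592,-.063,.196],np.radians(13.5))
c=viewer.calibration("wrist"); im=viewer.snapshot("wrist")
np.savez("w2.npz",**c); cv2.imwrite("pics/w2.png",im[:,:,::-1])
S=np.array([.592,-.063,0]); R=Ro.from_euler("z",13.5,degrees=True).as_matrix()
for n,p in dict(b1=(.056,.038,.032),b2=(-.056,.038,.032),b3=(-.056,-.038,.032),b4=(.056,-.038,.032),r1=(0,.13,.0445),r2=(0,-.13,.0445)).items(): print(n,P(c,S+R@p).round(1))
E
```

```text
time: 5.98
tool_pos: [0.5038, -0.0942, 0.1948]
ee_rot: [-3.14, 0.001, 0.239]
wrist_force: [0.6, 1.0, -4.5]
width: 0.0099
finger_force: 30.0
pos [ 0.5038 -0.0942  0.1948] rot [-1.7988e+02  6.0000e-02  1.3680e+01] shift [ 0.466 -0.047 -0.007] turn [-0.004  0.002  0.006]
b1 [199.6  22.2]
b2 [203.3 143.6]
b3 [278.5 143.8]
b4 [281.4  22.4]
r1 [101.2  84.4]
r2 [379.7  85.1]
```

View pics/w2.png

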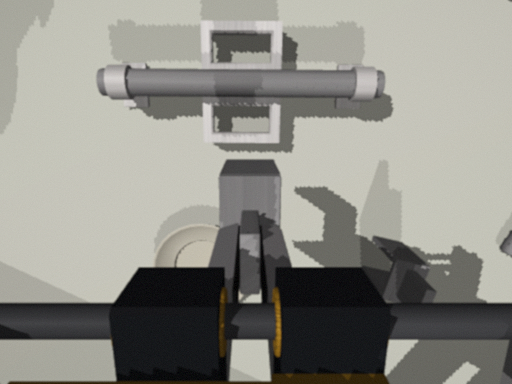

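The bracket's outer corners are at about (202,21), (281,21), (279,142) and (204,142), and the tube's ends at u about 98 and 384. The held staple's crown spans about u 219–281, v 160–175. I'll refine with a crop.

```bash
python3 - <<'E'
import cv2,numpy as np
im=cv2.imread("pics/w2.png"); f=lambda a:cv2.resize(a,None,fx=4,fy=4,interpolation=cv2.INTER_CUBIC)
cv2.imwrite("pics/w2c.png",np.hstack([f(im[10:150,190:295]),f(im[130:270,205:295])]))
E
```

```text
(no output)
```

View pics/w2c.png

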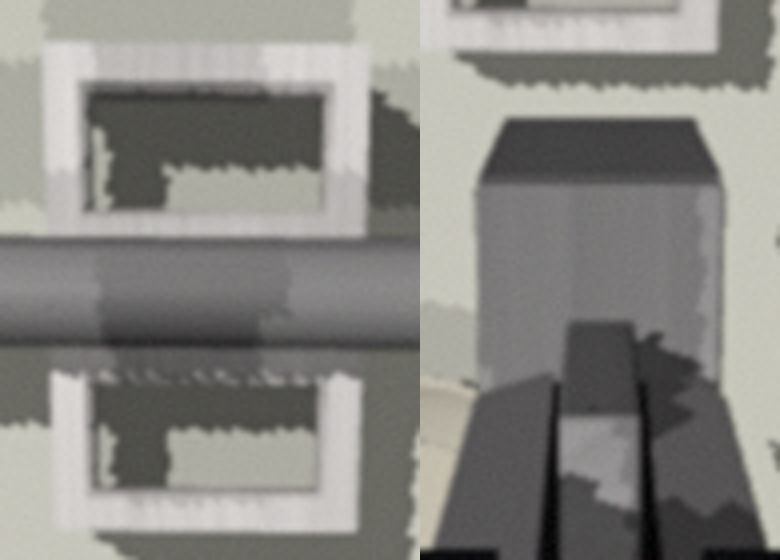

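```bash
python3 - <<'E'
from h import *
c=dict(np.load("w2.npz")); yaw=np.radians(13.5)
q=[w(c,(190+x/4-.4,10+y/4-.4),.032) for x,y in((42,42),(370,44),(358,530),(55,530))]
a,d,e,b=q; v=a+d-b-e; print("bracket",sum(q)/4,np.degrees(np.arctan2(v[1],v[0])),[round(np.linalg.norm(q[i]-q[i-1]),4) for i in range(4)])
l,r=[w(c,p,.0445) for p in((97.5,81),(384.5,83))]; t=l-r; print("tube",(l+r)/2,np.linalg.norm(t),np.degrees(np.arctan2(-t[0],t[1])))
ya=np.arctan2(v[1],v[0]);
o=robot.get_obs();R=Ro.from_euler("xyz",o["ee_rot"])
zf=o["tool_pos"][2]-.0755
for z,x in((zf+.066,((57,184),(302,184))),(zf,((85,118),(277,118)))):
    p=[w(c,(205+s/4-.4,130+k/4-.4),z) for s,k in x]; m=(p[0]+p[1])/2; k=p[0]-p[1]
    print("staple edge",m,np.linalg.norm(k),"yaw",np.degrees(np.arctan2(-k[0],k[1])),"in tool",R.inv().apply(m-o["tool_pos"]))
move([*(sum(q)/4)[:2],.196],ya)
E
```

```text
bracket [ 0.59369433 -0.063032    0.032     ] 13.355834913822353 [np.float64(0.1123), np.float64(0.076), np.float64(0.1118), np.float64(0.0765)]
tube [ 0.59449514 -0.0629924   0.0445    ] 0.2673878835495922 13.261723025959279
staple edge [ 0.53729963 -0.08542698  0.18554057] 0.03496851810298224 yaw 13.679309450034935 in tool [ 0.03456976 -0.0005145   0.00948028]
staple edge [ 0.53706994 -0.08559724  0.11954057] 0.036522809849841575 yaw 13.672240421808638 in tool [ 0.03434534 -0.00030958  0.0754802 ]
pos [ 0.5038 -0.0941  0.195 ] rot [-1.7992e+02  3.0000e-02  1.3710e+01] shift [ 0.473 -0.045 -0.005] turn [-0.003  0.001  0.012]
```

```bash

python3 -m handwheel '[[0.05,-0.01,0,0,0,0.01],[0.13,-0.02,0,0,0,0.01],[0.22,-0.03,0,0,0,0.01],[0.31,-0.04,0,0,0,0.01],[0.4,-0.045,0,0,0,0.01],[0.46,-0.045,0,0,0,0.01],[0.48,-0.045,0,0,0,0.01],[0.48,-0.045,0,0,0,0.01],[0.48,-0.045,0,0,0,0.01]]'
python3 - <<'E'
from h import *
move([.594+.0015*.973,-.063+.0015*.23,.0755],np.radians(13.3))
c=viewer.calibration("top"); im=viewer.snapshot("top"); s=viewer.snapshot("scene")
f=lambda a:cv2.resize(a,None,fx=4,fy=4,interpolation=cv2.INTER_CUBIC)
cv2.imwrite("pics/t3.png",np.hstack([f(im[110:230,235:335]),f(s[140:260,170:270])])[:,:,::-1])
E
```

```text
time: 6.78
tool_pos: [0.5951, -0.0638, 0.1952]
ee_rot: [-3.141, 0.001, 0.233]
wrist_force: [-0.4, 0.9, -3.5]
width: 0.01
finger_force: 30.0
pos [ 0.5951 -0.0638  0.1952] rot [-1.7999e+02  5.0000e-02  1.3350e+01] shift [ 0.004 -0.005  0.599] turn [-0.     0.002  0.002]
```

View pics/t3.png

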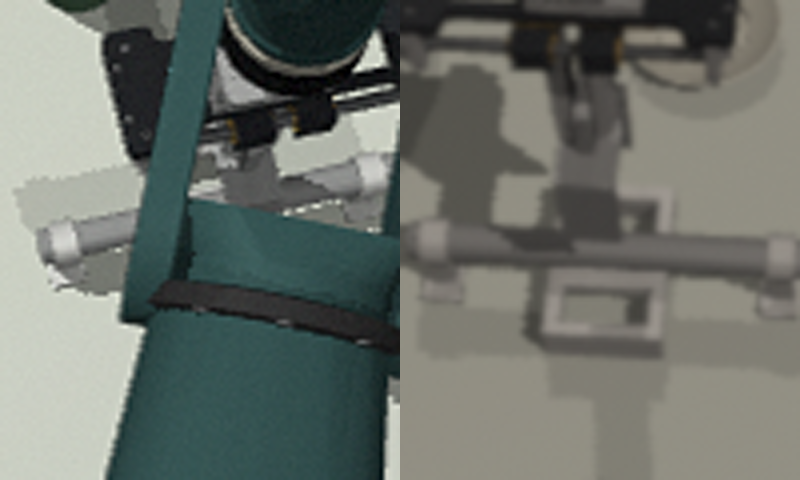

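The staple hangs over the rail, aligned with it, with the fingers at about (575,100) in the right panel. Lowering in stages with force checks.

```bash

python3 -m handwheel '[[0.004,-0.005,0.05,0,0,0],[0.004,-0.005,0.1,0,0,0],[0.004,-0.005,0.16,0,0,0],[0.004,-0.005,0.22,0,0,0],[0.004,-0.005,0.28,0,0,0],[0.004,-0.005,0.34,0,0,0],[0.004,-0.005,0.38,0,0,0],[0.004,-0.005,0.42,0,0,0],[0.004,-0.005,0.44,0,0,0],[0.004,-0.005,0.44,0,0,0]]'
```

```text
time: 7.72
tool_pos: [0.5952, -0.0633, 0.106]
ee_rot: [-3.141, 0.002, 0.232]
wrist_force: [0.0, -0.2, -3.9]
width: 0.0102
finger_force: 30.0
```

```bash

python3 -m handwheel '[[0,0,0.03,0,0,0],[0,0,0.06,0,0,0],[0,0,0.09,0,0,0],[0,0,0.11,0,0,0],[0,0,0.13,0,0,0],[0,0,0.14,0,0,0],[0,0,0.145,0,0,0],[0,0,0.15,0,0,0],[0,0,0.15,0,0,0]]'
```

```text
time: 8.47
tool_pos: [0.5959, -0.0634, 0.0775]
ee_rot: [3.141, -0.0, 0.232]
wrist_force: [-0.1, -0.5, -4.5]
width: 0.0099
finger_force: 30.0
```

```bash

python3 -m handwheel '[[0,0,0.003,0,0,0],[0,0,0.006,0,0,0],[0,0,0.009,0,0,0],[0,0,0.012,0,0,0],[0,0,0.012,0,0,0]]'
```

```text
time: 8.88
tool_pos: [0.5961, -0.0635, 0.0755]
ee_rot: [3.141, -0.001, 0.232]
wrist_force: [-1.0, 0.1, -1.8]
width: 0.0096
finger_force: 30.0
```

```bash

python3 -m handwheel '[[0,0,0.002,0,0,0],[0,0,0.004,0,0,0],[0,0,0.005,0,0,0],[0,0,0.005,0,0,0]]'
```

```text
time: 9.22
tool_pos: [0.5961, -0.0635, 0.0755]
ee_rot: [3.141, -0.001, 0.232]
wrist_force: [-2.8, 0.1, 6.0]
width: 0.01
finger_force: 30.0
```

Both feet are down: the wrist force reads +6 N upward and z has stopped at the height where the staple first stood. Release and retreat.

```bash

python3 -m handwheel '[[0,0,0,0,0,0],[0,0,0,0,0,0],[0,0,0,0,0,0],[0,0,0,0,0,0],[0,0,0,0,0,0],[0,0,0,0,0,0]]' 0
python3 -m handwheel '[[0,0,-0.03,0,0,0],[0,0,-0.08,0,0,0],[0,0,-0.15,0,0,0],[0,0,-0.25,0,0,0],[0,0,-0.4,0,0,0],[0,0,-0.55,0,0,0],[0,0,-0.7,0,0,0],[0,0,-0.7,0,0,0]]' >/dev/null
python3 -m handwheel '[[-0.2,0,0,0,0,0],[-0.4,0,0,0,0,0],[-0.6,0,0,0,0,0],[-0.7,0,0,0,0,0],[-0.7,0,0,0,0,0],[-0.7,0,0,0,0,0]]'
python3 - <<'E'
from h import *
im=viewer.snapshot("wrist"); s=viewer.snapshot("scene")
f=lambda a,k:cv2.resize(a,None,fx=k,fy=k,interpolation=cv2.INTER_CUBIC)
a=f(im[0:200,90:390],1.4);b=f(s[140:260,170:280],3)
h=max(a.shape[0],b.shape[0]); a,b=[cv2.copyMakeBorder(x,0,h-x.shape[0],0,0,cv2.BORDER_CONSTANT) for x in(a,b)]
cv2.imwrite("pics/f.png",np.hstack([a,b])[:,:,::-1])
E
```

```text
time: 9.72
tool_pos: [0.5959, -0.0634, 0.0738]
ee_rot: [3.142, 0.0, 0.232]
wrist_force: [-0.2, 0.2, -0.0]
width: 0.0455
finger_force: 0.0
time: 10.88
tool_pos: [0.4596, -0.0958, 0.2149]
ee_rot: [3.14, -0.002, 0.231]
wrist_force: [-0.1, -0.5, 1.0]
width: 0.0469
finger_force: 0.0
```

View pics/f.png

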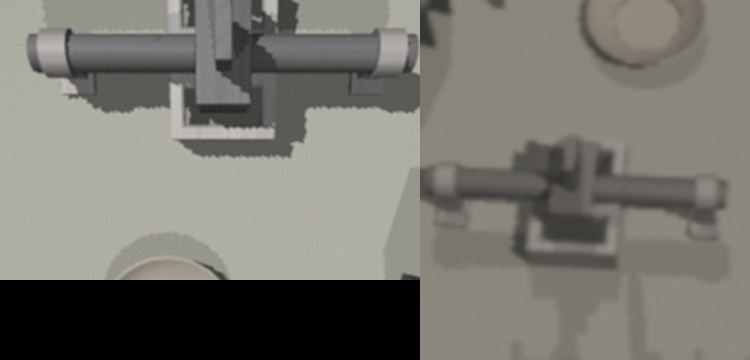

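The staple stands upright over the tube with its legs in the slots: the crown is at about (222,60) in the left panel, with the near leg inside the near slot. The gripper is clear, so I'm handing in.

```bash
python3 -c "
from bench import robot
print(robot.close_job())"
```

```text
the job is handed in; nothing more can be done
None
```

The wide staple stands upright over the rail with one leg through each slot and both feet on the shelf; it's released, I never touched the narrow staple, and I handed the job in at about 11 s.

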